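Load the flanged wax barrel into the injector's sprung keeper

ROBOT

A 6-joint arm with a two-finger parallel gripper is mounted at the origin on the work surface. World frame = base frame: x ahead of the robot, y to its left, z up, the work surface at z = 0. Lengths are in m, angles in degrees, forces in N, time in s.
With the tool pointing down it reaches from about 0.375 to 0.9 m from the base axis. Payload 3.1 kg.
Tool frame: the origin (TCP) lies at the very end of the fingers, on their centre line; the grasp point (between the pads) lies bot.grip_point_offset behind it (bot.grip_point_offset is the distance from the TCP to the grasp point, in m); z points along the fingers, y is the line along which they close (so a half turn about z gives the same grasp; the last joint's range is limited). The gripper opens to 87 mm and grips with 3 to 60 N. Pads are 19 mm wide; open, the fingers measure 117 mm over their backs; the gripper's body (75 mm by 190 mm) begins 51 mm behind the grasp point.
Start: joints at [-74.399, 30.224, 82.088, -0, 67.689, -10.227], TCP at [0.272, -0.563, 0.223] pointing down, gripper open.
Joint ranges: [-176.69, 176.69], [-43.24, 126.21], [12.49, 139.97], [-82, 262], [0, 151.66], [-163.58, 163.58]. Speed limits (degrees/s): [159.86, 159.86, 180, 180, 180, 180].

INTERFACE

Orientations are given as a 3x3 rotation matrix whose columns are the frame's x, y, z axes.
In Python, from rig import bot, viewer, ticket gives the robot as it stands.
- The arm moves only by the tool servo_tool, never from a script. Its argument "targets" is a list of rows, each an object with "offset": the shift along the tool's x, y, z in m, a list of three; "dr": the turn, a rotation vector about the tool's x, y, z in degrees, a list of three. In form: [{"offset": [x, y, z], "dr": [ax, ay, az]}, ...]. A call has 1 to 20 rows; each row is the pose to reach, as a shift and turn from the pose commanded when the call began, along the tool's axes at that moment; what a row does not reach only later rows make up. A row lasts 1/12 s, in which the tool goes at most 41.7 mm and 7.16 degrees, less where a joint would pass 70% of its speed; a pose out of reach is approached as far as the arm can. A call with a gripper value outside its range is refused whole. "gripper" is the gripper command: -1 is fully open, 1 is shut, values between are in proportion, set as the call begins (left out, the last holds). The fingers move at their own pace and stop on an object; the grip force is fixed at half the most. Time passes only in rows, so rows that repeat a pose let the fingers close. It gives the time, the measured TCP pose, the force, the opening and the grip force at its end, in the units of the state.
- bot.read_state(): the state, without advancing time (a new reading comes with each control period).
- viewer.capture(name): name is "side" or "top"; returns a dict with "color" (400x640x3 uint8, red, green, blue), "camera_matrix" (3x3 intrinsics, pixels), "R" (3x3) and "t" (3): a world point X has camera coordinates R X + t. Camera axes: x right, y down, z forward; pixel columns grow to the right and rows downward; lengths in m; the calibration is good to about 2 mm. A picture is of the moment at which its call begins. There is no depth.
- ticket.hand_in(): hands the job in; it is judged then, once.
The state is a dict: "time_s": time; "joint_positions": joint angles; "qvel": joint speeds; "tau": joint torques, N m; "position": TCP position; "tcp_rot": TCP orientation; "force": force on the tool from outside, world axes, zero at the start; "moment": the same for the moment, N m; "opening": opening from 0.0 (shut) to 1.0 (fully open); "grasp_force": force on a finger pad.
Only numpy, scipy, OpenCV 4.12 (cv2) and the standard library are available. Lean on these libraries where they do the work, as an engineer would, in place of code of your own. Each camera call takes 0.05 s, during which the arm holds its last target. There are 200 camera calls.

TASK

Pick up the flanged copper wax barrel, set it gently upright on the bare apron of the green loading dock, then slide it sideways into the slot of the brass plate so that its flange goes under the plate. Keep sliding by feel until it meets the red sprung stop pin, press the pin back with a firm steady push of about 10 N on the pin (over and above the drag of sliding, and never ramming it to the end of its travel) for a good half second, and let go so the barrel stays upright in the slot, nipped by the plate and still touching the pin. Leave everything else on the counter where it is.

Things in the scene. Friction and masses are not known exactly. Their poses are not given: they have to be found in the camera images.
- barrel_mid (a point): Copper barrel, loose, about 200 g, standing upright (its z axis up), round. The point is its centre, 49 mm above its underside. 98 mm tall: flange 46 mm across, 6 mm thick at the very bottom; plain stem 26 mm across from 6 to 92 mm up; nub 18 mm across on top. Grip the stem from above. Mass and friction vary a little.
- dock: Green fixed loading dock. Origin on its centre line, on the counter. Its x points from the bare apron along the slot to the stop, y across, z up. Base plate x -105 to +95 mm, 96 mm wide; its top, the deck, is 10 mm above the counter. Along x: apron, sprung brass slotted plate, stop pin above the plate, bracket. Grip with fingers apart across y, tips over 32 mm above the counter.
- apron (a point): Point on the deck (10 mm above the counter) at dock x = -70 mm on the centre line: middle of the bare apron, where the upright barrel's axis fits in front of the plate. Axes as the dock's.
- slot (a point): On the deck, dock x = 0. Brass plate spans x -40 to +70 mm, 96 wide, top 25 above the counter; slot 30 wide, open to -x, closed at x = +58. Sprung plate rides vertically: underside 4 above the deck at rest, sloped lip x -40 to -18, mouth 10 high. The flange slid along the deck wedges it 2 mm up and is nipped (about 3 N): drag 1 to 6 N from x = -5 on, more if pressed down.
- bracket (a point): Top of dark stop bracket (70 mm above the counter, 50 wide, x 79 to 93 mm on the dock). It holds a rod, black knob behind (to x = 142), and in front a red pin 16 mm across, 54 above the counter centred, that meets the barrel's stem. Its setting changes, not reported: first touch with barrel's axis anywhere from dock x = +8 to +34. Damped pin spring: 0.6 N plus 4 N per mm, 4 mm travel (17 N).
- crucible_a: Graphite crucible, 66 mm across, 75 mm tall, loose bystander. Origin: centre of its underside.
- crucible_b: A second, equal graphite crucible, loose bystander. Origin: centre of its underside.
- flask: Dark cast-iron casting flask, 84 mm across, 85 mm tall, loose bystander. Origin: centre of its underside.
- pot_lid: Copper pickle pot lid, 120 mm across, 34 mm tall with its knob, loose bystander. Origin: centre of its underside.
- tongs: Steel tongs lying flat, 260 mm long, 50 mm wide, 10 mm high, loose bystander. Origin: near the middle, on the counter.
Not all that is in view belongs to the job. Of the things like the part that bears barrel_mid, leave any that is turquoise; of the rest the smaller one is meant.

How it is judged (in metres and radians):
On the way, in this order (a step that is already met when the one before it is completed fails the run):
1. the barrel is upright on the dock's deck, on the apron in front of the plate (x of barrel_mid in the frame of dock between -0.095 and -0.025 m and y of barrel_mid in the frame of dock between -0.02 and 0.02 m and z of barrel_mid in the frame of dock below 0.0635 m and angle between barrel_mid's own z axis and vertical below 0.15 rad), for 0.1 s.
2. in the slot with the flange under the plate, the barrel presses the stop pin steadily with 4 to 14 N (x of barrel_mid in the frame of dock above 0.003 m and z of barrel_mid in the frame of dock below 0.062 m and contact force between barrel and pin between 4 and 14 N), for 0.4 s.
At the end, for the whole second after the job is handed in: The barrel stands upright (within 0.08 rad) and still in the slot, let go, its axis within 4 mm of the slot's centre line and at least 3 mm past the dock's origin, flange flat on the deck under the brass plate (height within 3 mm), still touching the sprung pin (more than 0.3 N) (x of barrel_mid in the frame of dock between 0.003 and 0.046 m and y of barrel_mid in the frame of dock between -0.004 and 0.004 m and z of barrel_mid in the frame of dock between 0.056 and 0.062 m and angle between barrel_mid's own z axis and vertical below 0.08 rad and contact force between barrel and pin above 0.3 N and linear speed of barrel below 0.01 m/s).
It fails at once if the stop pin rammed to the end of its travel: more than 18 N on it (contact force between barrel and pin above 18 N).
It fails at once if the barrel rammed against the dock with more than 60 N (contact force between barrel and dock above 60 N).
It fails at once if the barrel tipped over (angle between barrel_mid's own z axis and vertical above 0.5 rad).
It fails at once if a bystander moved by more than 30 mm (distance of any of crucible_a, crucible_b, flask, pot_lid, tongs from where it was at the start of the episode above 0.03 m).
It also fails if it takes over 64 s, if anything falls off the work surface, if the arm or the gripper's body presses on something with over 40 N, if the wrist force passes 120 N, or if a joint passes its speed limit or range.

## Working session

There is one attempt and no reset: what is moved stays moved. The work goes in short steps, Python scripts to look and compute and a tool call to move; the robot and the scene stay as the last step left them, time stands still between calls to the robot, and variables do not carry over. Pictures are saved under pics/ and viewed, at most 10 in all, crops included, and the job is handed in when it is done.

Besides the shell and the picture viewer there is one more tool, called after ">>>" as a command line: name --argument value ..., lists and objects as JSON in quotes. servo_tool: Moves the arm, as the interface text tells. Its arguments: {"type":"object","properties":{"targets":{"type":"array"},"gripper":{"type":"number"}},"required":["targets"]}

```bash
ls; mkdir -p pics
python3 - <<'E'
from rig import bot,viewer
import cv2,numpy as np
print(bot.grip_point_offset)
s=bot.read_state()
for k,v in s.items(): print(k,np.round(v,4).tolist())
for n in("side","top"):
    c=viewer.capture(n);cv2.imwrite(f"pics/{n}0.png",c["color"][:,:,::-1])
    np.savez(f"{n}0.npz",**c);print(n,c["camera_matrix"].tolist(),c["R"].round(4).tolist(),c["t"].tolist())
E
```

```text
pics
0.0187
time_s 0.0
joint_positions [-74.3986, 30.2789, 82.1554, 0.0025, 67.6872, -10.2267]
qvel [0.0366, -0.0268, -0.0556, -0.0289, -0.0266, -0.0318]
tau [0.0008, -44.0035, -17.6589, 0.0634, 0.0584, -0.0002]
position [0.2721, -0.5618, 0.2216]
tcp_rot [[0.9001, 0.4357, -0.0005], [0.4357, -0.9001, 0.0021], [0.0004, -0.0021, -1.0]]
force [0.341, -0.1647, 0.206]
moment [0.0375, -0.0337, 0.0334]
grasp_force 0.0
opening 0.9997
side [[424.52122980992146, 0.0, 320.2748126164676], [0.0, 424.52122980992146, 196.32112441770332], [0.0, 0.0, 1.0]] [[-0.8384, -0.5449, 0.0083], [-0.3032, 0.4538, -0.838], [0.4529, -0.7051, -0.5457]] [0.441364604511721, 0.23296566316305603, 0.9607707319140947]
top [[407.20562047896317, 0.0, 323.01992073866893], [0.0, 407.20562047896317, 195.45074748588462], [0.0, 0.0, 1.0]] [[-0.0066, -1.0, -0.0023], [-0.9978, 0.0067, -0.0656], [0.0657, 0.0019, -0.9978]] [-0.017496181267425085, 0.570294802141184, 1.2686031981096952]
```

View pics/side0.png

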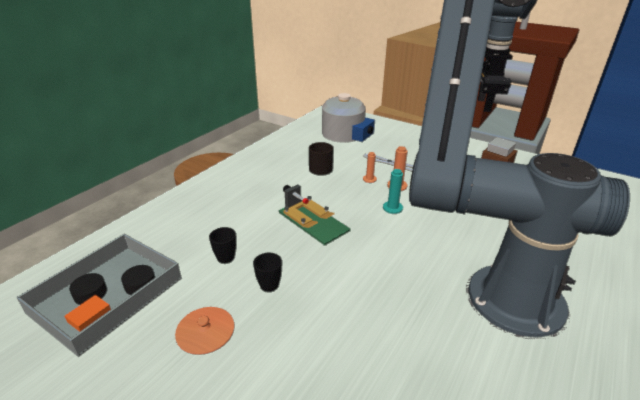

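View pics/top0.png

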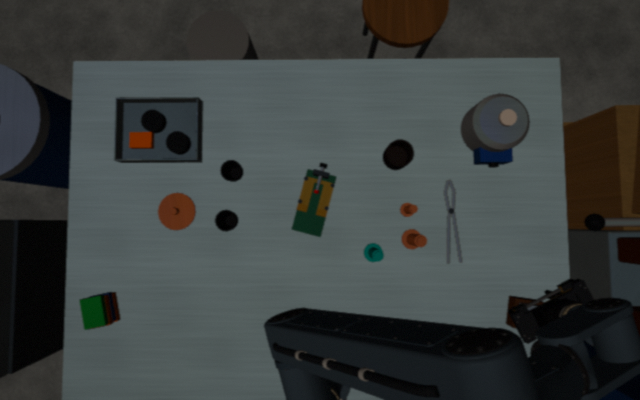

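The smaller copper barrel is at top (408,210) and side (370,167). The larger one is at (413,240) and the turquoise one at (373,252). The dock is near top (315,200), apron end at the bottom and bracket at (322,167).

```bash
cat > h.py <<'E'
import cv2,numpy as np
def ray(c,uv):
    d=np.linalg.inv(c["camera_matrix"])@[uv[0],uv[1],1.]
    R=c["R"];return -R.T@c["t"],R.T@d
def onz(c,uv,z):
    o,d=ray(c,uv);return o+d*(z-o[2])/d[2]
def proj(c,X):
    p=c["camera_matrix"]@(c["R"]@np.array(X)+c["t"]);return p[:2]/p[2]
def tri(l):
    A=0;b=0
    for c,uv in l:
        o,d=ray(c,uv);d/=np.linalg.norm(d);P=np.eye(3)-np.outer(d,d);A=A+P;b=b+P@o
    return np.linalg.solve(A,b)
E
python3 - <<'E'
from h import *
T=dict(np.load("top0.npz"));S=dict(np.load("side0.npz"))
def blobs(c,lo,hi,roi,mn=15):
    h=cv2.cvtColor(c["color"],cv2.COLOR_RGB2HSV);m=cv2.inRange(h,lo,hi)
    x0,y0,x1,y1=roi;k=np.zeros_like(m);k[y0:y1,x0:x1]=m[y0:y1,x0:x1]
    n,l,st,ce=cv2.connectedComponentsWithStats(k)
    return k,[(st[i].tolist(),ce[i].round(1).tolist()) for i in range(1,n) if st[i,4]>mn],l
_,b,_=blobs(T,(0,90,60),(14,255,255),(390,195,435,255));print("top",b)
_,b,_=blobs(S,(0,90,60),(14,255,255),(355,140,415,200));print("side",b)
g,b,_=blobs(T,(35,80,20),(85,255,255),(280,155,345,245));print("green",b)
y,b2,_=blobs(T,(14,90,60),(32,255,255),(280,155,345,245));print("brass",b2)
for m,z in((g|y,.01),(y,.025)):
    p=np.argwhere(m>0)[:,::-1].astype(float)
    w=np.array([onz(T,q,z)[:2] for q in p],np.float32)*1000
    r=cv2.minAreaRect(w);print(z,r,cv2.boxPoints(r).round(1).tolist())
c=cv2.resize(T["color"][150:255,270:440,::-1],None,fx=4.7,fy=4.7,interpolation=cv2.INTER_CUBIC)
d=cv2.resize(S["color"][135:255,265:425,::-1],None,fx=4.9,fy=4.9,interpolation=cv2.INTER_CUBIC)
cv2.imwrite("pics/c1.png",cv2.convertScaleAbs(c,alpha=1.6));cv2.imwrite("pics/c2.png",d)
E
```

```text
top [([400, 203, 18, 14, 173], [408.0, 209.2]), ([402, 229, 25, 20, 338], [413.2, 239.3])]
side [([394, 147, 13, 26, 242], [400.1, 158.3]), ([363, 152, 13, 31, 244], [370.0, 168.5]), ([401, 181, 6, 10, 43], [403.5, 185.4])]
green [([307, 170, 11, 9, 56], [310.9, 173.9]), ([322, 175, 14, 8, 64], [329.6, 178.7]), ([292, 185, 33, 52, 788], [309.8, 217.3])]
brass [([297, 178, 21, 34, 312], [305.9, 193.6]), ([317, 181, 16, 36, 314], [324.4, 198.2])]
0.01 ((548.6945190429688, 9.494659423828125), (94.76221466064453, 197.13589477539062), 74.65753936767578) [[441.1000061035156, -10.100000381469727], [631.2000122070312, -62.29999923706055], [656.2999877929688, 29.100000381469727], [466.20001220703125, 81.30000305175781]]
0.025 ((567.7273559570312, 3.687305450439453), (93.66313171386719, 107.41231536865234), 74.65755462646484) [[503.5, -27.299999237060547], [607.0999755859375, -55.70000076293945], [631.9000244140625, 34.599998474121094], [528.2999877929688, 63.099998474121094]]
```

View pics/c1.png

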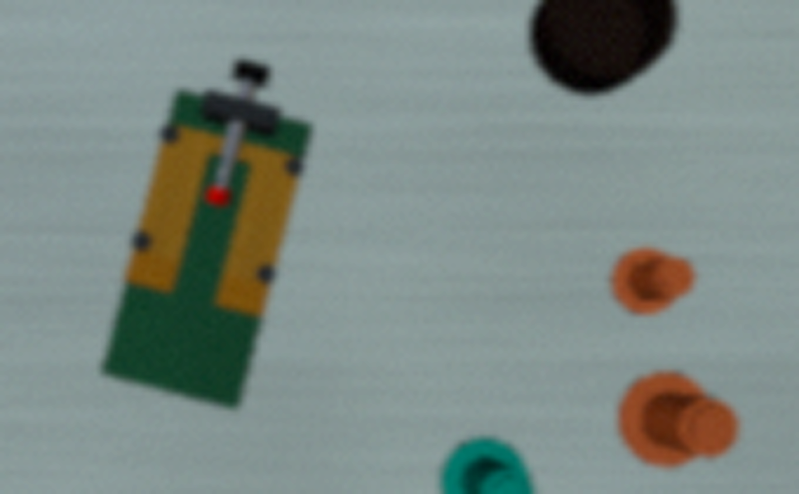

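View pics/c2.png

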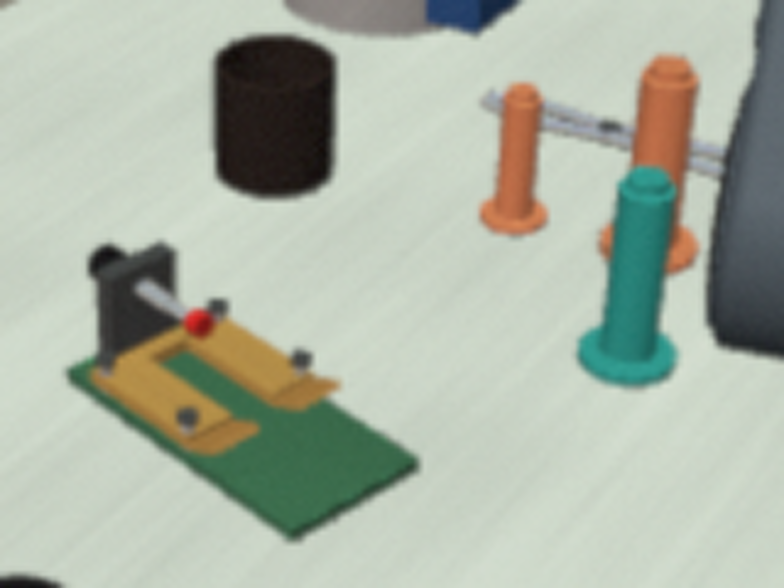

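The crops show the small barrel's flange at top crop (644,281) and side crop (514,216), and its nub at (676,274) and (523,90). The red pin ball is at top crop (218,196) and side crop (200,323). The dock fits give a consistent origin near (553.4, 8.0) mm with x at -15.35°.

Run:
```python
from h import *
T=dict(np.load("top0.npz"));S=dict(np.load("side0.npz"))
t=lambda x,y:((x+.5)/4.7-.5+270,(y+.5)/4.7-.5+150)
s=lambda x,y:((x+.5)/4.9-.5+265,(y+.5)/4.9-.5+135)
print("fl",onz(T,t(644,281),.005),onz(S,s(514,216),.006),tri([(T,t(644,281)),(S,s(514,216))]))
print("nub",onz(T,t(676,274),.098),onz(S,s(523,90),.098),tri([(T,t(676,274)),(S,s(523,90))]))
p=tri([(T,t(218,196)),(S,s(200,323))]);print("pin",p)
a=np.radians(-15.35);R=np.array([[np.cos(a),-np.sin(a)],[np.sin(a),np.cos(a)]])
o=np.array([.5534,.008]);print("pin dock",R.T@(p[:2]-o),"apron",o+R@[-.07,0])
# side check of dock: apron corners, deck height
for q in((295,535),(415,465),(70,375)): print(R.T@(onz(S,s(*q),.01)[:2]-o))
```

```text
fl [ 0.52475827 -0.28736555  0.005     ] [ 0.51823541 -0.28355598  0.006     ] [ 0.52304073 -0.28899683  0.00173085]
nub [ 0.52622907 -0.28869988  0.098     ] [ 0.52098937 -0.28721726  0.098     ] [ 0.52454731 -0.2901395   0.09570951]
pin [ 0.57929591 -0.00071704  0.05410304]
pin dock [ 0.02727965 -0.00155105] apron [0.48589713 0.02653003]
[-0.11164123  0.04745646]
[-0.1103285  -0.04367049]
[0.08485609 0.04850582]
```

>>> servo_tool --targets '[{"offset":[0.02,-0.008,0.0],"dr":[0,0,3]},{"offset":[0.05,-0.02,0.0],"dr":[0,0,7]},{"offset":[0.085,-0.034,0.0],"dr":[0,0,12]},{"offset":[0.12,-0.047,0.0],"dr":[0,0,16]},{"offset":[0.155,-0.061,0.0],"dr":[0,0,20]},{"offset":[0.19,-0.075,0.005],"dr":[0,0,24]},{"offset":[0.225,-0.089,0.01],"dr":[0,0,28]},{"offset":[0.26,-0.103,0.015],"dr":[0,0,32]},{"offset":[0.295,-0.117,0.02],"dr":[0,0,36]},{"offset":[0.325,-0.128,0.023],"dr":[0,0,39.5]},{"offset":[0.34,-0.134,0.023],"dr":[0,0,41]},{"offset":[0.346,-0.137,0.023],"dr":[0,0,41.15]},{"offset":[0.346,-0.137,0.023],"dr":[0,0,41.15]},{"offset":[0.346,-0.137,0.023],"dr":[0,0,41.15]},{"offset":[0.346,-0.137,0.023],"dr":[0,0,41.15]}]'

```text
time_s: 1.35
position: [0.5233, -0.2896, 0.1995]
tcp_rot: [[0.964, -0.265, -0.0], [-0.265, -0.964, -0.0], [-0.0, 0.0, -1.0]]
force: [-0.4, 0.2, 0.1]
opening: 0.995
grasp_force: 0.0
```

Run:
```python
from rig import bot,viewer
from h import *
s=bot.read_state();print(s["time_s"],s["position"],np.round(s["tcp_rot"],4).tolist(),s["force"])
T=viewer.capture("top");S=viewer.capture("side");np.savez("top1.npz",**T);np.savez("side1.npz",**S)
print("tip proj",proj(T,s["position"]),proj(S,s["position"]))
a=cv2.resize(T["color"][150:270,350:470,::-1],(400,400),interpolation=cv2.INTER_CUBIC)
b=cv2.resize(S["color"][80:200,310:430,::-1],(400,400),interpolation=cv2.INTER_CUBIC)
cv2.imwrite("pics/p1.png",np.hstack([a,b]))
```

```text
1.35 [ 0.52326901 -0.28960899  0.19953565] [[0.9642, -0.2651, -0.0004], [-0.2651, -0.9642, -0.0004], [-0.0003, 0.0005, -1.0]] [-0.37246488  0.23258534  0.0556499 ]
tip proj [422.01148753 207.6781564 ] [373.49275012 122.68661698]
```

View pics/p1.png

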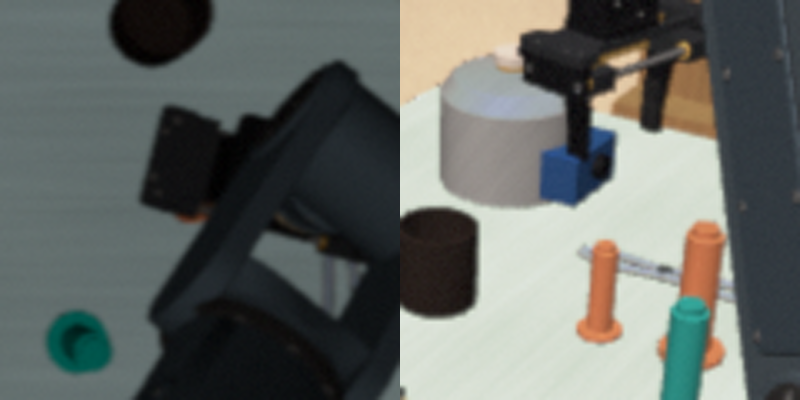

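The side crop shows the open fingers, tips near (578,157) and (652,130), straddling the small barrel's line at (604,245). Their midpoint agrees with the predicted TCP to about 1 px. Descending.

>>> servo_tool --targets '[{"offset":[0,-0.001,0.01],"dr":[0,0,0]},{"offset":[0,-0.001,0.035],"dr":[0,0,0]},{"offset":[0,-0.001,0.065],"dr":[0,0,0]},{"offset":[0,-0.001,0.095],"dr":[0,0,0]},{"offset":[0,-0.001,0.12],"dr":[0,0,0]},{"offset":[0,-0.001,0.14],"dr":[0,0,0]},{"offset":[0,-0.001,0.153],"dr":[0,0,0]},{"offset":[0,-0.001,0.16],"dr":[0,0,0]},{"offset":[0,-0.001,0.163],"dr":[0,0,0]},{"offset":[0,-0.001,0.163],"dr":[0,0,0]},{"offset":[0,-0.001,0.163],"dr":[0,0,0]}]'

```text
time_s: 2.37
position: [0.5247, -0.2881, 0.0371]
tcp_rot: [[0.964, -0.265, 0.001], [-0.265, -0.964, -0.001], [0.001, 0.001, -1.0]]
force: [-0.1, -0.4, 0.8]
opening: 1.001
grasp_force: 0.0
```

>>> servo_tool --targets '[{"offset":[0,0,0],"dr":[0,0,0]},{"offset":[0,0,0],"dr":[0,0,0]},{"offset":[0,0,0],"dr":[0,0,0]},{"offset":[0,0,0],"dr":[0,0,0]},{"offset":[0,0,0],"dr":[0,0,0]},{"offset":[0,0,0],"dr":[0,0,0]},{"offset":[0,0,0],"dr":[0,0,0]},{"offset":[0,0,0],"dr":[0,0,0]},{"offset":[0,0,0],"dr":[0,0,0]},{"offset":[0,0,0],"dr":[0,0,0]},{"offset":[0,0,0],"dr":[0,0,0]},{"offset":[0,0,0],"dr":[0,0,0]}]' --gripper 1

```text
time_s: 3.37
position: [0.5243, -0.2876, 0.0364]
tcp_rot: [[0.964, -0.264, -0.0], [-0.264, -0.964, -0.0], [-0.0, 0.0, -1.0]]
force: [-0.8, -0.1, -0.6]
opening: 0.284
grasp_force: 30.0
```

Run:
```python
from rig import bot,viewer
from h import *
s=bot.read_state();print(s["time_s"],s["position"],s["force"],s["opening"],s["grasp_force"])
S=viewer.capture("side")
h=cv2.cvtColor(S["color"],cv2.COLOR_RGB2HSV);m=cv2.inRange(h,(0,90,60),(14,255,255));m[:,:355]=0;m[:,386:]=0;m[:140]=0;m[200:]=0
n,l,st,ce=cv2.connectedComponentsWithStats(m);print(st[1:].tolist(),ce[1:].tolist())
```

```text
3.3667 [ 0.52431056 -0.28760874  0.03642882] [-0.8046601  -0.13613358 -0.62137643] 0.2836590318399554 29.998972211033106
[[363, 156, 13, 27, 198]] [[370.34343434343435, 170.73232323232324]]
```

>>> servo_tool --targets '[{"offset":[0,0,-0.01],"dr":[0,0,0]},{"offset":[0,0,-0.035],"dr":[0,0,0]},{"offset":[0,0,-0.065],"dr":[0,0,0]},{"offset":[0,0,-0.095],"dr":[0,0,0]},{"offset":[-0.008,-0.02,-0.115],"dr":[0,0,0]},{"offset":[-0.02,-0.048,-0.12],"dr":[0,0,0]},{"offset":[-0.033,-0.08,-0.12],"dr":[0,0,0]},{"offset":[-0.046,-0.112,-0.12],"dr":[0,0,0]},{"offset":[-0.059,-0.144,-0.12],"dr":[0,0,0]},{"offset":[-0.072,-0.176,-0.12],"dr":[0,0,0]},{"offset":[-0.085,-0.208,-0.12],"dr":[0,0,0]},{"offset":[-0.098,-0.24,-0.12],"dr":[0,0,0]},{"offset":[-0.109,-0.265,-0.12],"dr":[0,0,0]},{"offset":[-0.117,-0.282,-0.12],"dr":[0,0,0]},{"offset":[-0.121,-0.292,-0.12],"dr":[0,0,0]},{"offset":[-0.121,-0.292,-0.12],"dr":[0,0,0]},{"offset":[-0.121,-0.292,-0.12],"dr":[0,0,0]},{"offset":[-0.121,-0.292,-0.12],"dr":[0,0,0]}]'

```text
time_s: 4.92
position: [0.4855, 0.0251, 0.1568]
tcp_rot: [[0.964, -0.265, 0.001], [-0.265, -0.964, -0.001], [0.001, 0.0, -1.0]]
force: [-0.3, -0.5, -1.7]
opening: 0.283
grasp_force: 30.0
```

Run:
```python
from rig import bot,viewer
from h import *
s=bot.read_state();p=s["position"];print(s["time_s"],p,s["force"],s["opening"])
S=viewer.capture("side");T=viewer.capture("top");np.savez("side2.npz",**S)
for z in(p[2],p[2]-.036): print(proj(S,[p[0],p[1],z]))
a=cv2.resize(T["color"][150:250,260:360,::-1],(400,400),interpolation=cv2.INTER_CUBIC)
b=cv2.resize(S["color"][150:250,270:370,::-1],(400,400),interpolation=cv2.INTER_CUBIC)
cv2.imwrite("pics/p2.png",np.hstack([a,b]))
```

```text
4.9167 [0.48551666 0.02505988 0.15677388] [-0.31012725 -0.52078941 -1.72029221] 0.28277656798618656
[328.91413354 182.83552004]
[328.64444465 194.75017463]
```

View pics/p2.png

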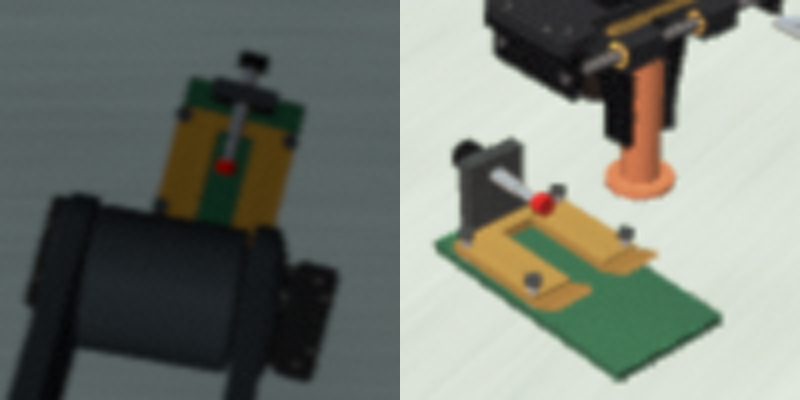

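The side crop shows the barrel held upright, flange at (641,180), about over the apron end of the dock. It sits within 1 px of prediction. I'll lower it to just above the deck, then compare it with the slot line.

>>> servo_tool --targets '[{"offset":[0,0,0.01],"dr":[0,0,0]},{"offset":[0,0,0.03],"dr":[0,0,0]},{"offset":[0,0,0.055],"dr":[0,0,0]},{"offset":[0,0,0.075],"dr":[0,0,0]},{"offset":[0,0,0.09],"dr":[0,0,0]},{"offset":[0,0,0.098],"dr":[0,0,0]},{"offset":[0,0,0.1],"dr":[0,0,0]},{"offset":[0,0,0.1],"dr":[0,0,0]},{"offset":[0,0,0.1],"dr":[0,0,0]}]'

```text
time_s: 5.77
position: [0.4855, 0.0256, 0.0571]
tcp_rot: [[0.964, -0.265, 0.001], [-0.265, -0.964, -0.0], [0.001, -0.0, -1.0]]
force: [-0.9, 0.4, -2.6]
opening: 0.288
grasp_force: 30.0
```

Run:
```python
from rig import bot,viewer
from h import *
s=bot.read_state();p=s["position"];print(s["time_s"],p,s["force"],s["opening"])
S=viewer.capture("side");np.savez("side3.npz",**S)
print(proj(S,[p[0],p[1],p[2]-.036]))
b=cv2.resize(S["color"][170:250,270:370,::-1],None,fx=7.5,fy=7.5,interpolation=cv2.INTER_CUBIC)
cv2.imwrite("pics/p3.png",b)
```

```text
5.7667 [0.48552172 0.02561944 0.05708304] [-0.85001603  0.42397805 -2.62314027] 0.28848512990268177
[327.83423955 225.72567622]
```

View pics/p3.png

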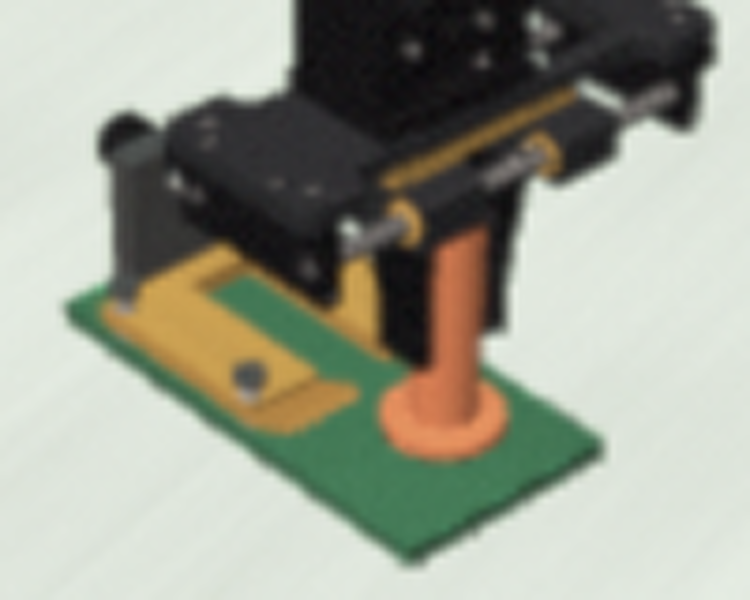

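The crop shows the flange top centre at about (444,412). The deck corners are at (412,553), (600,443) and (68,305), and the slot's inner near edge runs from (200,290) to (317,380).

Run:
```python
from h import *
S=dict(np.load("side3.npz"))
s=lambda x,y:((x+.5)/7.5-.5+270,(y+.5)/7.5-.5+170)
A,B,C=[onz(S,s(*q),.01)[:2] for q in((412,554),(601,444),(68,305))]
print(A,B,C,np.linalg.norm(A-B),np.linalg.norm(C-A),np.degrees(np.arctan2(*(C-A)[::-1])),np.degrees(np.arctan2(*(A-B)[::-1]))-90)
a=np.radians(-15.35);ex=np.array([np.cos(a),np.sin(a)]);ey=np.array([-ex[1],ex[0]])
# origin from each
M=(A+B)/2
f=onz(S,s(444,412),.0267)[:2]
print("flange",f,"rel mid front edge",(f-M)@ex-.105,(f-M)@ey, "via C:",(f-(A+C)/2)@ex-.005,(f-(A+C)/2)@ey+.048)
for q in((317,380),(200,290)):
  w=onz(S,s(*q),.025)[:2];print("slot edge",(f-w)@ey+.015,(w-M)@ex-.105)
w=onz(S,s(357,390),.021)[:2];print("lip",(f-w)@ey+.015)
```

```text
[0.45973917 0.08254744] [ 0.43615627 -0.00836878] [0.65145879 0.02912665] 0.09392502943259243 0.19902310207055898 -15.569971664830787 -14.541559187606282
flange [0.48246401 0.02594121] rel mid front edge -0.06876394801028188 -0.0016134586741023557 via C: -0.06761214872770119 -0.00018925179074431864
slot edge -0.0053424339273824804 -0.022280981442022493
slot edge -0.0012942948904124674 0.050793608491125145
lip 0.005233789370199074
```

Barrel is at dock x about -68 mm, y about -0.8 mm. Lowering gently with a 0.8 mm correction.

>>> servo_tool --targets '[{"offset":[0,-0.0008,0.002],"dr":[0,0,0]},{"offset":[0,-0.0008,0.005],"dr":[0,0,0]},{"offset":[0,-0.0008,0.0075],"dr":[0,0,0]},{"offset":[0,-0.0008,0.009],"dr":[0,0,0]},{"offset":[0,-0.0008,0.0097],"dr":[0,0,0]},{"offset":[0,-0.0008,0.0101],"dr":[0,0,0]},{"offset":[0,-0.0008,0.0101],"dr":[0,0,0]},{"offset":[0,-0.0008,0.0101],"dr":[0,0,0]}]'

```text
time_s: 6.48
position: [0.4851, 0.0269, 0.0465]
tcp_rot: [[0.964, -0.264, 0.0], [-0.264, -0.964, -0.0], [0.0, -0.0, -1.0]]
force: [-0.2, 0.3, -2.3]
opening: 0.285
grasp_force: 30.0
```

>>> servo_tool --targets '[{"offset":[0,0,0.0004],"dr":[0,0,0]},{"offset":[0,0,0.0004],"dr":[0,0,0]},{"offset":[0,0,0.0004],"dr":[0,0,0]}]'

```text
time_s: 6.73
position: [0.4851, 0.0269, 0.0464]
tcp_rot: [[0.964, -0.264, 0.0], [-0.264, -0.964, -0.0], [0.0, -0.0, -1.0]]
force: [-1.4, 0.3, 3.4]
opening: 0.288
grasp_force: 30.0
```

>>> servo_tool --targets '[{"offset":[0,0,-0.0003],"dr":[0,0,0]},{"offset":[0.001,0,-0.0003],"dr":[0,0,0]},{"offset":[0.004,0,-0.0003],"dr":[0,0,0]},{"offset":[0.008,0,-0.0003],"dr":[0,0,0]},{"offset":[0.012,0,-0.0003],"dr":[0,0,0]},{"offset":[0.016,0,-0.0003],"dr":[0,0,0]},{"offset":[0.02,0,-0.0003],"dr":[0,0,0]},{"offset":[0.024,0,-0.0003],"dr":[0,0,0]},{"offset":[0.028,0,-0.0003],"dr":[0,0,0]},{"offset":[0.03,0,-0.0003],"dr":[0,0,0]},{"offset":[0.03,0,-0.0003],"dr":[0,0,0]}]'

```text
time_s: 7.65
position: [0.5148, 0.0187, 0.0464]
tcp_rot: [[0.964, -0.264, 0.001], [-0.264, -0.964, -0.0], [0.001, -0.0, -1.0]]
force: [-0.9, -0.4, 3.0]
opening: 0.288
grasp_force: 30.0
```

>>> servo_tool --targets '[{"offset":[0.001,0,0],"dr":[0,0,0]},{"offset":[0.003,0,0],"dr":[0,0,0]},{"offset":[0.006,0,0],"dr":[0,0,0]},{"offset":[0.009,0,0],"dr":[0,0,0]},{"offset":[0.012,0,0],"dr":[0,0,0]},{"offset":[0.014,0,0],"dr":[0,0,0]},{"offset":[0.015,0,0],"dr":[0,0,0]},{"offset":[0.015,0,0],"dr":[0,0,0]}]'

```text
time_s: 8.32
position: [0.5264, 0.0155, 0.0464]
tcp_rot: [[0.964, -0.264, -0.004], [-0.264, -0.964, 0.001], [-0.004, 0.0, -1.0]]
force: [-4.7, 2.0, 6.5]
opening: 0.288
grasp_force: 30.0
```

>>> servo_tool --targets '[{"offset":[0.001,0,-0.0004],"dr":[0,0,0]},{"offset":[0.003,0,-0.0004],"dr":[0,0,0]},{"offset":[0.005,0,-0.0004],"dr":[0,0,0]},{"offset":[0.007,0,-0.0004],"dr":[0,0,0]},{"offset":[0.009,0,-0.0004],"dr":[0,0,0]},{"offset":[0.01,0,-0.0004],"dr":[0,0,0]},{"offset":[0.01,0,-0.0004],"dr":[0,0,0]}]'

```text
time_s: 8.9
position: [0.5388, 0.0121, 0.0464]
tcp_rot: [[0.964, -0.264, 0.001], [-0.264, -0.964, -0.0], [0.001, -0.0, -1.0]]
force: [-1.2, 0.2, -2.9]
opening: 0.285
grasp_force: 30.0
```

>>> servo_tool --targets '[{"offset":[0.001,0,0],"dr":[0,0,0]},{"offset":[0.003,0,0],"dr":[0,0,0]},{"offset":[0.005,0,0],"dr":[0,0,0]},{"offset":[0.007,0,0],"dr":[0,0,0]},{"offset":[0.009,0,0],"dr":[0,0,0]},{"offset":[0.01,0,0],"dr":[0,0,0]},{"offset":[0.01,0,0],"dr":[0,0,0]}]'

```text
time_s: 9.48
position: [0.5484, 0.0095, 0.0466]
tcp_rot: [[0.964, -0.264, 0.001], [-0.264, -0.964, -0.0], [0.001, -0.0, -1.0]]
force: [-0.2, -1.1, -4.9]
opening: 0.287
grasp_force: 30.0
```

>>> servo_tool --targets '[{"offset":[0.001,0,0.0002],"dr":[0,0,0]},{"offset":[0.002,0,0.0002],"dr":[0,0,0]},{"offset":[0.003,0,0.0002],"dr":[0,0,0]},{"offset":[0.004,0,0.0002],"dr":[0,0,0]},{"offset":[0.005,0,0.0002],"dr":[0,0,0]},{"offset":[0.006,0,0.0002],"dr":[0,0,0]}]'

```text
time_s: 9.98
position: [0.5535, 0.0081, 0.0465]
tcp_rot: [[0.964, -0.264, -0.0], [-0.264, -0.964, 0.0], [-0.0, -0.0, -1.0]]
force: [-0.6, 0.9, -4.8]
opening: 0.288
grasp_force: 30.0
```

>>> servo_tool --targets '[{"offset":[0.001,0,0],"dr":[0,0,0]},{"offset":[0.002,0,0],"dr":[0,0,0]},{"offset":[0.003,0,0],"dr":[0,0,0]}]'

```text
time_s: 10.23
position: [0.5564, 0.0073, 0.0465]
tcp_rot: [[0.964, -0.264, -0.0], [-0.264, -0.964, 0.0], [-0.0, -0.0, -1.0]]
force: [-0.9, 0.4, -4.5]
opening: 0.286
grasp_force: 30.0
```

>>> servo_tool --targets '[{"offset":[0.001,0,0],"dr":[0,0,0]},{"offset":[0.002,0,0],"dr":[0,0,0]}]'

```text
time_s: 10.4
position: [0.5584, 0.0068, 0.0466]
tcp_rot: [[0.964, -0.264, -0.0], [-0.264, -0.964, -0.0], [-0.0, 0.0, -1.0]]
force: [-0.9, 0.4, -5.3]
opening: 0.287
grasp_force: 30.0
```

>>> servo_tool --targets '[{"offset":[0.001,0,0.0001],"dr":[0,0,0]},{"offset":[0.002,0,0.0001],"dr":[0,0,0]}]'

```text
time_s: 10.57
position: [0.5603, 0.0062, 0.0465]
tcp_rot: [[0.964, -0.264, -0.0], [-0.264, -0.964, 0.0], [-0.0, 0.0, -1.0]]
force: [-0.4, -0.1, -5.5]
opening: 0.286
grasp_force: 30.0
```

>>> servo_tool --targets '[{"offset":[0.001,0,0],"dr":[0,0,0]},{"offset":[0.002,0,0],"dr":[0,0,0]}]'

```text
time_s: 10.73
position: [0.5622, 0.0057, 0.0465]
tcp_rot: [[0.964, -0.264, 0.0], [-0.264, -0.964, 0.0], [0.0, -0.0, -1.0]]
force: [-1.3, 0.9, -5.3]
opening: 0.284
grasp_force: 30.0
```

>>> servo_tool --targets '[{"offset":[0.001,0,0],"dr":[0,0,0]},{"offset":[0.0015,0,0],"dr":[0,0,0]}]'

```text
time_s: 10.9
position: [0.5631, 0.0055, 0.0465]
tcp_rot: [[0.964, -0.264, -0.001], [-0.264, -0.964, 0.0], [-0.001, 0.0, -1.0]]
force: [-2.6, 0.9, -3.7]
opening: 0.286
grasp_force: 30.0
```

>>> servo_tool --targets '[{"offset":[0.0005,0,0],"dr":[0,0,0]},{"offset":[0.0005,0,0],"dr":[0,0,0]}]'

```text
time_s: 11.07
position: [0.5632, 0.0054, 0.0465]
tcp_rot: [[0.964, -0.264, -0.002], [-0.264, -0.964, 0.0], [-0.002, 0.0, -1.0]]
force: [-3.7, 1.2, -2.2]
opening: 0.283
grasp_force: 30.0
```

>>> servo_tool --targets '[{"offset":[0.0005,0,0],"dr":[0,0,0]},{"offset":[0.0005,0,0],"dr":[0,0,0]}]'

```text
time_s: 11.23
position: [0.5634, 0.0054, 0.0465]
tcp_rot: [[0.964, -0.264, -0.002], [-0.264, -0.964, 0.0], [-0.002, 0.0, -1.0]]
force: [-4.3, 0.8, -1.3]
opening: 0.289
grasp_force: 30.0
```

>>> servo_tool --targets '[{"offset":[0.0005,0,0],"dr":[0,0,0]},{"offset":[0.0005,0,0],"dr":[0,0,0]}]'

```text
time_s: 11.4
position: [0.5636, 0.0053, 0.0465]
tcp_rot: [[0.964, -0.264, -0.003], [-0.264, -0.964, 0.001], [-0.003, 0.0, -1.0]]
force: [-5.8, 0.9, 0.3]
opening: 0.286
grasp_force: 30.0
```

Pin contact confirmed at about 4.4 N/mm. Pressing gradually to about 10 N on the pin.

>>> servo_tool --targets '[{"offset":[0.0005,0,0],"dr":[0,0,0]},{"offset":[0.001,0,0],"dr":[0,0,0]},{"offset":[0.0015,0,0],"dr":[0,0,0]},{"offset":[0.0015,0,0],"dr":[0,0,0]}]'

```text
time_s: 11.73
position: [0.5639, 0.0052, 0.0465]
tcp_rot: [[0.964, -0.264, -0.005], [-0.264, -0.965, 0.001], [-0.006, 0.0, -1.0]]
force: [-7.0, 2.2, 1.7]
opening: 0.286
grasp_force: 30.0
```

>>> servo_tool --targets '[{"offset":[0.0005,0,0],"dr":[0,0,0]},{"offset":[0.001,0,0],"dr":[0,0,0]},{"offset":[0.001,0,0],"dr":[0,0,0]}]'

```text
time_s: 11.98
position: [0.564, 0.0052, 0.0465]
tcp_rot: [[0.964, -0.264, -0.007], [-0.264, -0.965, 0.001], [-0.007, 0.0, -1.0]]
force: [-7.9, 1.2, 2.7]
opening: 0.284
grasp_force: 30.0
```

>>> servo_tool --targets '[{"offset":[0.0005,0,-0.0002],"dr":[0,0,0]},{"offset":[0.001,0,-0.0002],"dr":[0,0,0]},{"offset":[0.0015,0,-0.0002],"dr":[0,0,0]},{"offset":[0.002,0,-0.0002],"dr":[0,0,0]},{"offset":[0.002,0,-0.0002],"dr":[0,0,0]}]'

```text
time_s: 12.4
position: [0.5644, 0.0051, 0.0466]
tcp_rot: [[0.965, -0.264, -0.01], [-0.264, -0.965, 0.002], [-0.011, 0.001, -1.0]]
force: [-10.5, 2.4, 4.5]
opening: 0.284
grasp_force: 30.0
```

>>> servo_tool --targets '[{"offset":[0.0005,0,0],"dr":[0,0,0]},{"offset":[0.001,0,0],"dr":[0,0,0]},{"offset":[0.001,0,0],"dr":[0,0,0]}]'

```text
time_s: 12.65
position: [0.5646, 0.0051, 0.0466]
tcp_rot: [[0.964, -0.264, -0.012], [-0.264, -0.965, 0.003], [-0.012, 0.001, -1.0]]
force: [-11.9, 3.0, 7.0]
opening: 0.289
grasp_force: 30.0
```

>>> servo_tool --targets '[{"offset":[0,0,0],"dr":[0,0,0]},{"offset":[0,0,0],"dr":[0,0,0]},{"offset":[0,0,0],"dr":[0,0,0]},{"offset":[0,0,0],"dr":[0,0,0]},{"offset":[0,0,0],"dr":[0,0,0]},{"offset":[0,0,0],"dr":[0,0,0]},{"offset":[0,0,0],"dr":[0,0,0]},{"offset":[0,0,0],"dr":[0,0,0]},{"offset":[0,0,0],"dr":[0,0,0]}]'

```text
time_s: 13.4
position: [0.5646, 0.0051, 0.0466]
tcp_rot: [[0.965, -0.264, -0.012], [-0.264, -0.965, 0.003], [-0.012, 0.001, -1.0]]
force: [-11.7, 3.2, 6.1]
opening: 0.289
grasp_force: 30.0
```

>>> servo_tool --targets '[{"offset":[-0.0005,0,0],"dr":[0,0,0]},{"offset":[-0.001,0,0],"dr":[0,0,0]},{"offset":[-0.0015,0,0],"dr":[0,0,0]},{"offset":[-0.002,0,0],"dr":[0,0,0]},{"offset":[-0.0025,0,0],"dr":[0,0,0]},{"offset":[-0.003,0,0],"dr":[0,0,0]},{"offset":[-0.003,0,0],"dr":[0,0,0]}]'

```text
time_s: 13.98
position: [0.5643, 0.0051, 0.0465]
tcp_rot: [[0.965, -0.264, -0.006], [-0.264, -0.965, 0.001], [-0.006, 0.0, -1.0]]
force: [-7.3, 1.5, 1.5]
opening: 0.285
grasp_force: 30.0
```

>>> servo_tool --targets '[{"offset":[-0.0005,0,0],"dr":[0,0,0]},{"offset":[-0.001,0,0],"dr":[0,0,0]},{"offset":[-0.0015,0,0],"dr":[0,0,0]},{"offset":[-0.0015,0,0],"dr":[0,0,0]}]'

```text
time_s: 14.32
position: [0.5642, 0.0052, 0.0465]
tcp_rot: [[0.965, -0.264, -0.004], [-0.264, -0.965, 0.001], [-0.004, 0.0, -1.0]]
force: [-6.6, 1.4, -0.4]
opening: 0.286
grasp_force: 30.0
```

>>> servo_tool --targets '[{"offset":[-0.0005,0,0],"dr":[0,0,0]},{"offset":[-0.001,0,0],"dr":[0,0,0]},{"offset":[-0.0015,0,0],"dr":[0,0,0]},{"offset":[-0.0015,0,0],"dr":[0,0,0]}]'

```text
time_s: 14.65
position: [0.5641, 0.0052, 0.0465]
tcp_rot: [[0.964, -0.264, -0.001], [-0.264, -0.964, 0.0], [-0.001, 0.0, -1.0]]
force: [-4.9, 1.7, -3.3]
opening: 0.285
grasp_force: 30.0
```

>>> servo_tool --targets '[{"offset":[-0.0005,0,0],"dr":[0,0,0]},{"offset":[-0.001,0,0],"dr":[0,0,0]},{"offset":[-0.001,0,0],"dr":[0,0,0]}]'

```text
time_s: 14.9
position: [0.5639, 0.0052, 0.0465]
tcp_rot: [[0.964, -0.264, 0.001], [-0.264, -0.964, -0.0], [0.001, -0.0, -1.0]]
force: [-3.7, 1.1, -5.5]
opening: 0.285
grasp_force: 30.0
```

>>> servo_tool --targets '[{"offset":[-0.0004,0,0.0002],"dr":[0,0,0]},{"offset":[-0.0008,0,0.0003],"dr":[0,0,0]},{"offset":[-0.0012,0,0.0003],"dr":[0,0,0]},{"offset":[-0.0012,0,0.0003],"dr":[0,0,0]}]'

```text
time_s: 15.23
position: [0.5634, 0.0054, 0.0465]
tcp_rot: [[0.964, -0.264, 0.002], [-0.264, -0.964, -0.0], [0.002, -0.0, -1.0]]
force: [-0.5, 0.7, -5.4]
opening: 0.284
grasp_force: 30.0
```

>>> servo_tool --targets '[{"offset":[0,0,0],"dr":[0,0,0]},{"offset":[0,0,0],"dr":[0,0,0]},{"offset":[0,0,0],"dr":[0,0,0]},{"offset":[0,0,0],"dr":[0,0,0]},{"offset":[0,0,0],"dr":[0,0,0]},{"offset":[0,0,0],"dr":[0,0,0]},{"offset":[0,0,0],"dr":[0,0,0]},{"offset":[0,0,0],"dr":[0,0,0]}]' --gripper -0.3

```text
time_s: 15.9
position: [0.5625, 0.0056, 0.0464]
tcp_rot: [[0.964, -0.264, 0.0], [-0.264, -0.964, -0.0], [0.0, -0.0, -1.0]]
force: [1.2, 0.9, -0.8]
opening: 0.642
grasp_force: 0.0
```

>>> servo_tool --targets '[{"offset":[0,0,-0.005],"dr":[0,0,0]},{"offset":[0,0,-0.015],"dr":[0,0,0]},{"offset":[0,0,-0.03],"dr":[0,0,0]},{"offset":[0,0,-0.05],"dr":[0,0,0]},{"offset":[0,0,-0.075],"dr":[0,0,0]},{"offset":[0,0,-0.1],"dr":[0,0,0]},{"offset":[0,0,-0.12],"dr":[0,0,0]},{"offset":[0,0,-0.13],"dr":[0,0,0]},{"offset":[0,0,-0.13],"dr":[0,0,0]},{"offset":[0,0,-0.13],"dr":[0,0,0]}]'

```text
time_s: 16.73
position: [0.5624, 0.0057, 0.1768]
tcp_rot: [[0.964, -0.264, 0.001], [-0.264, -0.964, -0.0], [0.001, -0.0, -1.0]]
force: [-0.9, -0.7, 0.8]
opening: 0.646
grasp_force: 0.0
```

Run:
```python
from rig import bot,viewer
from h import *
s=bot.read_state();print(s["position"],s["force"],s["opening"])
S=viewer.capture("side")
b=cv2.resize(S["color"][160:250,270:370,::-1],None,fx=6.5,fy=6.5,interpolation=cv2.INTER_CUBIC)
cv2.imwrite("pics/p4.png",b)
```

```text
[0.56236736 0.00565336 0.17675503] [-0.86217799 -0.72436509  0.77529328] 0.6456957949892648
```

View pics/p4.png

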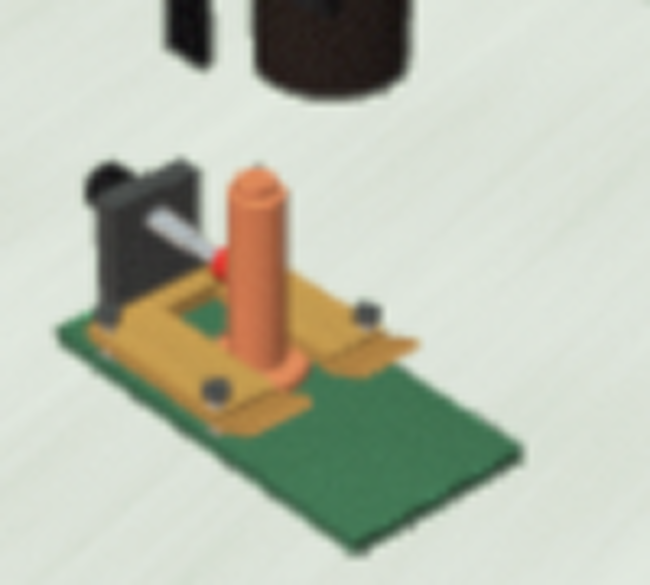

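The side crop shows the barrel upright in the slot, stem at about (258,270), flange under the plate and the red pin at its left edge (222,265). The tool drifted back about 1 mm on release, so contact is uncertain. I'll regrip, press lightly and release while still pushing forward.

>>> servo_tool --targets '[{"offset":[0,0,0.01],"dr":[0,0,0]},{"offset":[0,0,0.035],"dr":[0,0,0]},{"offset":[0,0,0.065],"dr":[0,0,0]},{"offset":[0,0,0.095],"dr":[0,0,0]},{"offset":[0,0,0.115],"dr":[0,0,0]},{"offset":[0,0,0.126],"dr":[0,0,0]},{"offset":[0,0,0.13],"dr":[0,0,0]},{"offset":[0,0,0.13],"dr":[0,0,0]},{"offset":[0,0,0.13],"dr":[0,0,0]}]'

```text
time_s: 17.53
position: [0.5628, 0.0056, 0.0465]
tcp_rot: [[0.964, -0.264, 0.0], [-0.264, -0.964, -0.0], [0.0, -0.0, -1.0]]
force: [-0.0, 0.2, 0.4]
opening: 0.649
grasp_force: 0.0
```

>>> servo_tool --targets '[{"offset":[0,0,0],"dr":[0,0,0]},{"offset":[0,0,0],"dr":[0,0,0]},{"offset":[0,0,0],"dr":[0,0,0]},{"offset":[0,0,0],"dr":[0,0,0]},{"offset":[0,0,0],"dr":[0,0,0]},{"offset":[0,0,0],"dr":[0,0,0]},{"offset":[0,0,0],"dr":[0,0,0]},{"offset":[0,0,0],"dr":[0,0,0]}]' --gripper 1

```text
time_s: 18.2
position: [0.5626, 0.0056, 0.0467]
tcp_rot: [[0.964, -0.264, 0.001], [-0.264, -0.964, -0.0], [0.001, -0.0, -1.0]]
force: [-0.8, 0.5, 3.5]
opening: 0.291
grasp_force: 30.0
```

>>> servo_tool --targets '[{"offset":[0.0005,0,0],"dr":[0,0,0]},{"offset":[0.001,0,0],"dr":[0,0,0]},{"offset":[0.001,0,0],"dr":[0,0,0]}]'

```text
time_s: 18.45
position: [0.5627, 0.0056, 0.0467]
tcp_rot: [[0.964, -0.264, -0.002], [-0.264, -0.964, 0.0], [-0.002, 0.0, -1.0]]
force: [-2.5, 0.1, 5.7]
opening: 0.288
grasp_force: 30.0
```

>>> servo_tool --targets '[{"offset":[0.0005,0,0],"dr":[0,0,0]},{"offset":[0.001,0,0],"dr":[0,0,0]},{"offset":[0.001,0,0],"dr":[0,0,0]}]'

```text
time_s: 18.7
position: [0.5627, 0.0056, 0.0467]
tcp_rot: [[0.964, -0.264, -0.003], [-0.264, -0.964, 0.001], [-0.004, 0.0, -1.0]]
force: [-4.0, 0.6, 8.3]
opening: 0.285
grasp_force: 30.0
```

>>> servo_tool --targets '[{"offset":[0.0005,0,-0.0004],"dr":[0,0,0]},{"offset":[0.001,0,-0.0006],"dr":[0,0,0]},{"offset":[0.001,0,-0.0006],"dr":[0,0,0]}]'

```text
time_s: 18.95
position: [0.5628, 0.0055, 0.0468]
tcp_rot: [[0.964, -0.264, -0.005], [-0.264, -0.964, 0.001], [-0.005, 0.0, -1.0]]
force: [-5.9, 1.4, 6.5]
opening: 0.284
grasp_force: 30.0
```

>>> servo_tool --targets '[{"offset":[0.0005,0,0],"dr":[0,0,0]},{"offset":[0.001,0,0],"dr":[0,0,0]},{"offset":[0.001,0,0],"dr":[0,0,0]}]'

```text
time_s: 19.2
position: [0.5629, 0.0055, 0.0468]
tcp_rot: [[0.964, -0.264, -0.007], [-0.264, -0.965, 0.002], [-0.007, 0.0, -1.0]]
force: [-7.7, 1.8, 8.4]
opening: 0.287
grasp_force: 30.0
```

>>> servo_tool --targets '[{"offset":[0.0005,0,-0.0004],"dr":[0,0,0]},{"offset":[0.001,0,-0.0008],"dr":[0,0,0]},{"offset":[0.0015,0,-0.0008],"dr":[0,0,0]},{"offset":[0.0015,0,-0.0008],"dr":[0,0,0]}]'

```text
time_s: 19.53
position: [0.5631, 0.0055, 0.0469]
tcp_rot: [[0.964, -0.264, -0.01], [-0.264, -0.964, 0.002], [-0.01, 0.001, -1.0]]
force: [-7.4, 1.9, 4.8]
opening: 0.287
grasp_force: 30.0
```

>>> servo_tool --targets '[{"offset":[-0.0005,0,0],"dr":[0,0,0]},{"offset":[-0.0015,0,0],"dr":[0,0,0]},{"offset":[-0.0025,0,0],"dr":[0,0,0]},{"offset":[-0.003,0,0],"dr":[0,0,0]},{"offset":[-0.003,0,0],"dr":[0,0,0]}]'

```text
time_s: 19.95
position: [0.5629, 0.0055, 0.0468]
tcp_rot: [[0.964, -0.264, -0.004], [-0.264, -0.964, 0.001], [-0.004, 0.0, -1.0]]
force: [-5.3, 1.9, -1.6]
opening: 0.282
grasp_force: 30.0
```

>>> servo_tool --targets '[{"offset":[-0.0005,0,0],"dr":[0,0,0]},{"offset":[-0.001,0,0.0002],"dr":[0,0,0]},{"offset":[-0.001,0,0.0002],"dr":[0,0,0]}]'

```text
time_s: 20.2
position: [0.5629, 0.0055, 0.0469]
tcp_rot: [[0.964, -0.264, -0.002], [-0.264, -0.964, 0.001], [-0.002, 0.0, -1.0]]
force: [-4.1, 1.6, -4.9]
opening: 0.284
grasp_force: 30.0
```

>>> servo_tool --targets '[{"offset":[0,0,0],"dr":[0,0,0]},{"offset":[0,0,0],"dr":[0,0,0]},{"offset":[0,0,0],"dr":[0,0,0]},{"offset":[0,0,0],"dr":[0,0,0]},{"offset":[0,0,0],"dr":[0,0,0]},{"offset":[0,0,0],"dr":[0,0,0]},{"offset":[0,0,0],"dr":[0,0,0]},{"offset":[0,0,0],"dr":[0,0,0]}]' --gripper -0.3

```text
time_s: 20.87
position: [0.5641, 0.0052, 0.0477]
tcp_rot: [[0.964, -0.264, 0.001], [-0.264, -0.964, -0.0], [0.001, -0.0, -1.0]]
force: [-0.0, -0.6, -0.1]
opening: 0.645
grasp_force: 0.0
```

>>> servo_tool --targets '[{"offset":[0,0,-0.005],"dr":[0,0,0]},{"offset":[0,0,-0.015],"dr":[0,0,0]},{"offset":[0,0,-0.03],"dr":[0,0,0]},{"offset":[0,0,-0.05],"dr":[0,0,0]},{"offset":[0,0,-0.075],"dr":[0,0,0]},{"offset":[0,0,-0.1],"dr":[0,0,0]},{"offset":[0,0,-0.12],"dr":[0,0,0]},{"offset":[0,0,-0.13],"dr":[0,0,0]},{"offset":[0,0,-0.13],"dr":[0,0,0]},{"offset":[0,0,-0.13],"dr":[0,0,0]}]'

```text
time_s: 21.7
position: [0.5638, 0.0053, 0.178]
tcp_rot: [[0.964, -0.264, 0.001], [-0.264, -0.964, -0.0], [0.001, -0.0, -1.0]]
force: [-0.2, 0.2, -0.3]
opening: 0.652
grasp_force: 0.0
```

Run:
```python
from rig import bot,viewer
from h import *
S=viewer.capture("side")
b=cv2.resize(S["color"][160:250,270:370,::-1],None,fx=6.5,fy=6.5,interpolation=cv2.INTER_CUBIC)
cv2.imwrite("pics/p5.png",b)
```

```text
(no output)
```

View pics/p5.png

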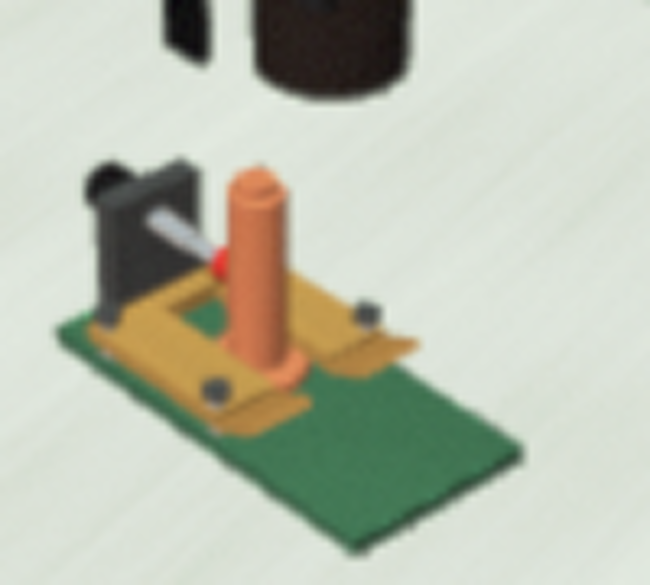

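The picture shows the barrel upright at (258,270), flange under the plate and the pin against the stem at (222,265). It was released while pushing forward, so the job is ready to hand in.

```bash
python3 -c "
from rig import ticket
print(ticket.hand_in())"
```

```text
the job is handed in; nothing more can be done
None
```

I handed the job in at about 22 s, but no verdict came back. By my own readings the barrel stands upright and released in the slot, flange under the plate, after about 0.75 s at an estimated 10 N on the pin. Pin contact was judged by feel (push force rising at the spring's rate) and by camera.

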